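# Load a battery pack under the spring-closed contact flap of a test cradle

## Robot

A 6-joint arm with a two-finger parallel gripper is mounted at the origin on the work surface. World frame = base frame: x ahead of the robot, y to its left, z up, the work surface at z = 0. Lengths are in mm, angles in rad, forces in N, time in s.
With the tool pointing down it reaches from about 300 to 775 mm from the base axis. Payload 14.6 kg.
Tool frame: the origin (TCP) lies between the finger pads; the fingertips stand 19 mm ahead of it and the grasp point (between the pads) is the TCP (manip.tcp_to_tips is the distance from the TCP to the fingertips, in mm); x points along the fingers, z is the direction in which the jaws open and shut, and the axes are right-handed (so a half turn about x gives the same grasp; the last joint's range is limited). The gripper opens to 94 mm and grips with 3 to 60 N. Pads are 16 mm wide; open, the fingers measure 119 mm over their backs; the gripper's body (75 mm by 177 mm) begins 78 mm behind the grasp point.
Start: joints at [-1.379, 0.3, 1.521, -0, 1.321, -0.067], TCP at [140.75, -531.676, 224.446] pointing down, gripper open.
Joint ranges: [-3.03, 3.03], [-0.79, 2.21], [0.23, 2.52], [-1.04, 4.18], [0, 3.07], [-2.55, 2.55]. Speed limits (rad/s): [2.22, 2.22, 2.57, 3.14, 3.14, 3.14].

## Interface

Orientations are given as [roll, pitch, yaw] about the fixed x, y, z axes, in that order (R = Rz(yaw) Ry(pitch) Rx(roll)).
In Python, from cell import manip gives the robot as it stands.
- The arm moves only by the tool jog_arm, never from a script. Its argument "moves" is a list that holds one entry, the list of rows, each a list of 6 numbers: the shift along the world's x, y, z in mm, then the turn, a rotation vector about the world's x, y, z in degrees. In form: [[[dx, dy, dz, wx, wy, wz], ...]]. A call has 1 to 5 rows; each row shifts and turns the pose as measured when the row begins; what a row does not reach is not made up. A row lasts 1/10 s, in which the tool goes at most 50 mm and 8.59 degrees, less where a joint would pass 70% of its speed; a pose out of reach is approached as far as the arm can. A call is refused whole if a number of a shift passes 50 or a number of a turn 8.59, either way. A call with a gripper value outside its range is refused whole. "gripper" is the opening, from -1 (shut) to 1 (fully open), set as the call begins (left out, the last holds). The fingers move at their own pace and stop on an object; "squeeze" is the grip in N (left out, the last holds). Time passes only in rows, so rows that do not move let the fingers close. It gives the time, the measured TCP pose, the force and the opening at its end, in the units of the state.
- manip.read_state(): the state, without advancing time (a new reading comes with each control period).
- manip.camera(name): name is "scene" or "top" or "wrist"; returns (picture, depth): 480x640x3 uint8, blue, green, red; 480x640 float32, mm along the optical axis (not along the pixel's ray), 0 where there is no reading.
- manip.camera_params(name): a dict with "fx", "fy", "cx", "cy" (pixels), "dist" ([k1, k2, p1, p2, k3] as OpenCV has them; the pictures are not rectified), "rvec" (rotation vector, rad) and "tvec" (3), from world to camera coordinates, as OpenCV has them. Camera axes: x right, y down, z forward; pixel columns grow to the right and rows downward; lengths in mm; the calibration is good to about 2 mm. A picture is of the moment at which its call begins: read the wrist's pose just before it. camera_params takes no time and is no camera call; for the wrist camera it gives the pose at the moment of the call.
- manip.sign_off(): hands the job in, once; it reports no verdict.
The state is a dict: "clock": time; "joints": joint angles; "qd": joint speeds; "effort": joint torques, N m; "eef_pos": TCP position; "eef_rot": TCP orientation; "wrist_force": force on the tool from outside, world axes, zero at the start; "moment": the same for the moment, N m; "finger_gap": finger opening in mm.
Only numpy, scipy, OpenCV 4.12 (cv2) and the standard library are available. Lean on these libraries where they do the work, as an engineer would, in place of code of your own. Each camera call takes 0.05 s, during which the arm holds its last target. There are 200 camera calls.

## Task

Load the short battery pack, which lies in the entry of the test cradle's channel, without picking it up: with one fingertip press the release bar down so that the spring-closed contact flap stands open, and keep it held open while the other fingertip pushes the pack along the channel under the flap until it is fully home against the end stop. Do not let the contact feet drop or rub on the pack before it is home; then let go so that the flap closes onto it, and leave everything else on the bench where it is.

Things in the scene. Friction and masses are not known exactly. Their poses are not given: they have to be found in the camera images.
- cradle: Test cradle fixed to the bench: wooden base 172 x 148 x 10 mm, channel between two aluminium rails. Origin at bench level on the channel's centre line. x = loading direction, from the open entry to the end stop; y left, to the release bar; z up. Cradle frame, mm: base x -120 to 52, y -62 to 86, top (channel floor) z 10; rails 6 thick, inner faces y -22 and 22, x -120 to 34, tops z 20.
- stop (a point): Centre of the black end stop's face, at the channel floor (cradle x 34, y 0, z 10 mm), axes as the cradle's. The stop is 56 mm wide, its top 20 mm above the floor. Two binding posts 30 mm high above the bench stand at cradle x -30 and 0, y -47.
- flap (a joint): Angle of the spring-closed flap about its shaft (along cradle x at y 36, z 24 mm). Plate, contact head and release bar are one rigid rocker. 0 closed, 0.5 fully open (hard limit); pressing the bar down opens it, about 3 N on its middle line to begin, 6 N for fully open; let go, it closes. 0.28 when its feet rest on a loaded pack; above 0.34 they are clear of the pack. Plate: cradle x -6 to 30.
- feet (a point): Midway between the lower ends of two brass feet (8 mm round, at cradle x 6 and 20 mm) of the black contact block under the aluminium flap plate, moving with it. Closed, it lies over the channel's centre line, 14 mm above the channel floor, so the feet block the pack; fully open, the feet are about 31 mm above the floor. The plate's top is at cradle z 52 closed, about 75 open.
- bar_mid (a point): Middle of the upper face of the release bar: flat aluminium, 145 x 32 x 3 mm, along the channel's left side (cradle x -115 to 30, y 47 to 79 mm), across the shaft from the flap. Press anywhere along it; a fingertip can slide along it. Closed, this point is at cradle x -42, y 65, z 33, the bar rising outward by 0.25 rad; fully pressed at z 18, falling outward by 0.25 rad.
- pack: The short grey battery pack, 60 (x, along the channel) x 40 x 24 mm, 0.08 to 0.17 kg, two brass terminals on top. Origin: centre of its underside. It lies on the channel floor between the rails, 2 mm free each side, its front end 6 to 31 mm short of cradle x 0. Home, its front end touches the end stop: origin at cradle x 4, rear end at x -26 mm.
- long_pack: Bystander: longer battery pack, 95 x 40 x 24 mm, lying on the bench to the right of the cradle. Origin at the centre of its underside.
- headlamp: Bystander: black bicycle headlamp, 62 mm across, 40 mm high, lens up, beyond the end stop. Origin at the centre of its underside.
- rear_lamp: Bystander: red bicycle rear lamp, 30 x 66 x 37 mm, beyond the cradle. Origin at the centre of its underside.
- hub_dynamo: Bystander: aluminium hub dynamo standing upright, 64 mm across, 88 mm high, to the left. Origin at the centre of its underside.
- resistor_box: Bystander: grey resistor box with a dial knob, 95 x 85 x 69 mm, to the right. Origin at the centre of its underside.
- screwdriver: Bystander: screwdriver lying on the bench to the right of the cradle.
- bowl: Bystander: green plastic bowl, 100 mm across, 45 mm high, to the left. Origin at the centre of its underside.
Mind the look-alikes: they are no part of the job. Of the things that look like the cradle, the larger one is meant.

How it is judged (in metres and radians):
On the way, in this order (a step that is already met when the one before it is completed fails the run):
1. a finger holds the flap open by its release bar while the pack is still outside (value of joint flap above 0.34 rad and contact force between the fingers and flap_c0 above 0.5 N and x of pack in the frame of cradle below -0.03 m), for 0.2 s.
2. a finger pushes the pack under the flap while the flap is held open by its release bar (value of joint flap above 0.34 rad and contact force between the fingers and flap_c0 above 0.5 N and contact force between the fingers and pack above 0.1 N and x of pack in the frame of cradle above -0.02 m).
3. the pack is home with the flap still held open by its release bar (value of joint flap above 0.34 rad and contact force between the fingers and flap_c0 above 0.5 N and x of pack in the frame of cradle above 0 m), for 0.1 s.
At the end, for the whole second after the job is handed in: The pack lies flat on the channel floor within 4 mm of the end stop, at rest, and the flap has closed onto it: its feet press on the pack with more than 1.5 N (flap angle 0.22 to 0.34) (x of pack in the frame of cradle between 0 and 0.007 m and y of pack in the frame of cradle between -0.004 and 0.004 m and z of pack in the frame of cradle below 0.012 m and angle between the x axis of pack and the x axis of cradle, either way round below 0.12 rad and value of joint flap between 0.22 and 0.34 rad and contact force between flap and pack above 1.5 N and linear speed of pack below 0.01 m/s); the robot touches nothing.
It fails at once if the pack is lifted more than 8 mm off the channel floor or tipped (z of pack in the frame of cradle above 0.018 m or angle between pack's own z axis and vertical above 0.25 rad).
It fails at once if the contact feet drop or rub on the pack (over 1 N) while it is under the flap and not yet home (x of pack in the frame of cradle between -0.026 and -0.002 m and contact force between flap and pack above 1 N).
It fails at once if a bystander is moved more than 15 mm (distance of any of long_pack, headlamp, rear_lamp, hub_dynamo, resistor_box, screwdriver, bowl from where it was at the start of the episode above 0.015 m).
It also fails if it takes over 45 s, if anything falls off the work surface, if the arm or the gripper's body presses on something with over 40 N, if the wrist force passes 120 N, or if a joint passes its speed limit or range.

## Working session

There is one attempt and no reset: what is moved stays moved. The work goes in short steps, Python scripts to look and compute and a tool call to move; the robot and the scene stay as the last step left them, time stands still between calls to the robot, and variables do not carry over. Pictures are saved under pics/ and viewed, about 8 in all and at most 12, crops included, and the job is handed in when it is done.

Besides the shell and the picture viewer there is one more tool, called after ">>>" by a JSON object that holds its "op" and its "data", one argument or row to a line. jog_arm: Moves the arm, as the interface text tells. Its arguments: {"type":"object","properties":{"moves":{"type":"array","items":{"type":"array","items":{"type":"array","items":{"type":"number"}}}},"gripper":{"type":"number"},"squeeze":{"type":"number"}},"required":["moves"]}

```bash
ls; mkdir -p pics
cat > h.py <<'E'
import numpy as np, cv2
from cell import manip
def snap(n,f):
    p=manip.camera_params(n); im,d=manip.camera(n); cv2.imwrite(f'pics/{f}.png',im); np.savez(f'pics/{f}.npz',d=d,im=im,**{k:np.array(v) for k,v in p.items()}); return im,d,p
def load(f): return np.load(f'pics/{f}.npz')
def world(z,u,v,dep=None):
    K=np.array([[z['fx'],0,z['cx']],[0,z['fy'],z['cy']],[0,0,1.]])
    n=cv2.undistortPoints(np.array([[[u,v]]],float),K,z['dist'])[0,0]
    if dep is None: dep=np.median(z['d'][int(v)-1:int(v)+2,int(u)-1:int(u)+2])
    c=np.array([n[0]*dep,n[1]*dep,dep]); R=cv2.Rodrigues(z['rvec'])[0]
    return R.T@(c-z['tvec'].ravel())
E
python3 - <<'E'
from h import *
print(manip.read_state())
a=snap('top','top0')[0]; b=snap('scene','scene0')[0]
E
```

```text
pics
{'clock': 0.0, 'joints': array([-1.37858924e+00,  3.00483986e-01,  1.52156047e+00, -4.45202739e-05,
        1.32066423e+00, -6.65829175e-02]), 'qd': array([-0.00022929,  0.00069799, -0.00173537,  0.00015184, -0.00075579,
       -0.00020529]), 'effort': array([ 1.64841826e-03, -5.31810236e+01, -3.52738953e+01,  7.09558278e-02,
        2.43069429e-02, -8.50097626e-05]), 'eef_pos': array([ 140.70379818, -531.46534189,  223.88795725]), 'eef_rot': array([3.11362963, 1.56967946, 1.80163435]), 'wrist_force': array([-0.04148639, -0.1566287 ,  0.34974643]), 'moment': array([-0.03932735, -0.02954736, -0.00077824]), 'finger_gap': 94.02167041699475}
```

View pics/top0.png

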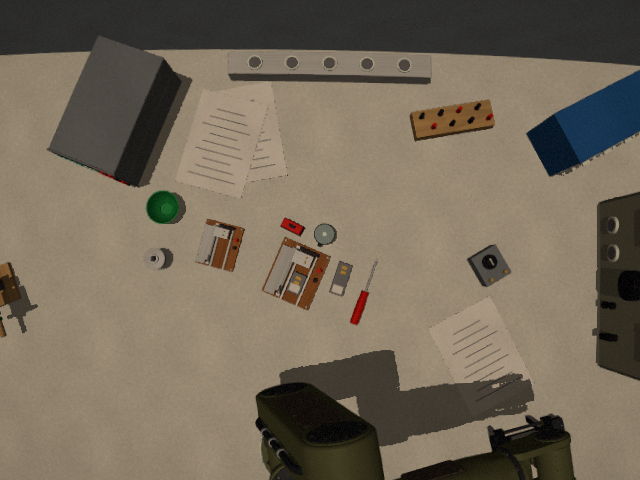

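View pics/scene0.png

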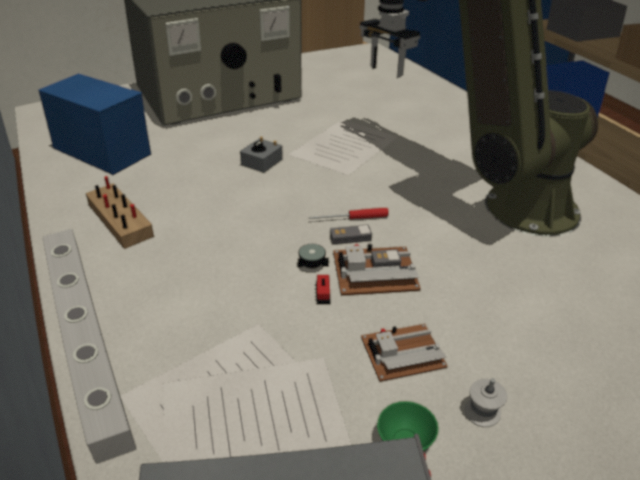

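Candidates: the larger cradle at top (297,273), with the grey pack in its channel at (299,283), and the smaller look-alike cradle at (220,245). There is also a long pack on the bench at (340,278). The larger cradle is the one meant.

Run:
```python
from h import *
z=load('top0')
for n,u,v in [('cr',297,273),('bench',400,250),('small',220,245),('head',325,235)]: print(n,world(z,u,v).round(1))
# wood mask -> base rect in world using base top z=10
im=z['im']; hsv=cv2.cvtColor(im,cv2.COLOR_BGR2HSV)
c=im[225:325,250:375]; cv2.imwrite('pics/crop1.png',cv2.resize(c,None,fx=6,fy=6,interpolation=cv2.INTER_CUBIC))
print(z['rvec'],z['tvec'],z['fx'])
```

```text
cr [514.2  27.3  35.8]
bench [ 5.888e+02 -2.729e+02  5.000e-01]
small [590.9 259.1   7.4]
head [625.1 -50.7  42.1]
[ 2.21042113 -2.15929969  0.04708254] [ -46.02324932  606.93611672 1462.82231907] 507.21961250141965
```

View pics/crop1.png

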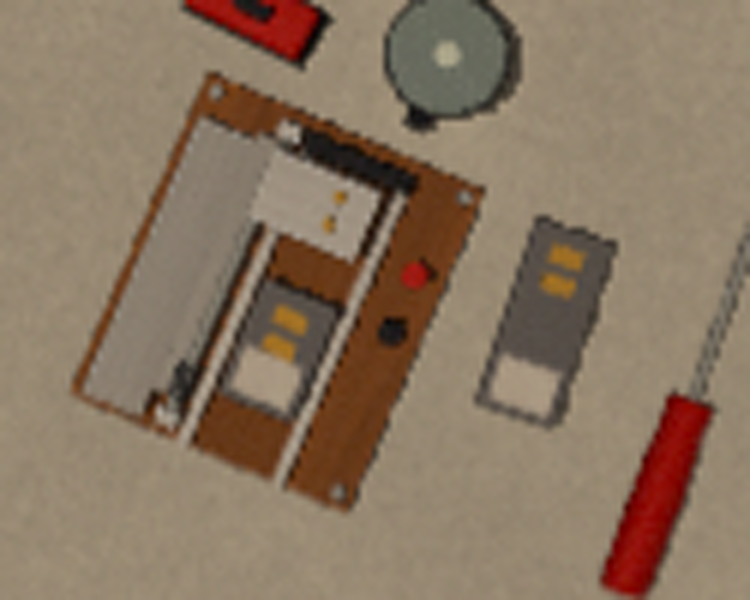

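```bash
cat >> h.py <<'E'
from scipy.spatial.transform import Rotation as Ro
def onplane(z,u,v,h):
    a=world(z,u,v,100.); b=world(z,u,v,1000.); return a+(b-a)*(h-a[2])/(b[2]-a[2])
def fit(cr,w):
    cr,w=np.array(cr)[:,:2],np.array(w)[:,:2]; a,b=cr-cr.mean(0),w-w.mean(0)
    t=np.arctan2((a[:,0]*b[:,1]-a[:,1]*b[:,0]).sum(),(a*b).sum()); R=np.array([[np.cos(t),-np.sin(t)],[np.sin(t),np.cos(t)]])
    o=w.mean(0)-R@cr.mean(0); return t,o,R,((cr@R.T+o)-w)
E
python3 - <<'E'
from h import *
z=load('top0')
f=lambda p:((p[0]+.5)/6-.5+250,(p[1]+.5)/6-.5+225)
cr=[(52,86),(52,-62),(-120,-62),(-120,86)]; px=[(208,73),(483,188),(350,510),(77,392)]
w=[onplane(z,*f(p),10) for p in px]
t,o,R,e=fit(cr,w); print('yaw',np.degrees(t),o,e.round(1).tolist())
for n,p,h in [('packFL',(268,280),34),('packFR',(342,308),34),('packRR',(290,418),34),('packRL',(217,385),34)]:
    q=onplane(z,*f(p),h)[:2]; print(n,(R.T@(q-o)).round(1))
s=manip.read_state(); M=Ro.from_euler('xyz',s['eef_rot']).as_matrix(); print(M.round(3)); 
print('jaw dir deg',np.degrees(np.arctan2(M[1,2],M[0,2])), 'cradle y deg',np.degrees(t)+90)
print('target tcp',(R@[-90,33]+o).round(1))
E
```

```text
yaw -21.22504466379922 [541.39140306   7.76637669] [[1.5, 0.1], [1.1, -2.0], [-1.2, -0.7], [-1.4, 2.6]]
packFL [-30.8  17.7]
packFR [-29.5 -20.3]
packRR [-87.7 -17.5]
packRL [-86.6  20.9]
[[-0.     0.967  0.256]
 [ 0.001  0.256 -0.967]
 [-1.     0.    -0.001]]
jaw dir deg -75.17270157729598 cradle y deg 68.77495533620078
target tcp [469.4  71.1]
```

>>> {"op": "jog_arm", "data": {
  "moves": [
    [[22, 42, 0, 0, 0, -7.2], [22, 42, 0, 0, 0, -7.2], [22, 42, 0, 0, 0, -7.2], [22, 42, 0, 0, 0, -7.2], [22, 42, 0, 0, 0, -7.2]]
  ],
  "gripper": 0.14
}}

```text
clock: 0.6
eef_pos: [249.5, -318.4, 220.7]
eef_rot: [-2.795, 1.565, 1.527]
wrist_force: [1.2, -0.8, -0.1]
finger_gap: 57.7
```

>>> {"op": "jog_arm", "data": {
  "moves": [
    [[22, 42, 0, 0, 0, 0], [22, 42, 0, 0, 0, 0], [22, 42, 0, 0, 0, 0], [22, 42, 0, 0, 0, 0], [22, 42, 0, 0, 0, 0]]
  ]
}}

```text
clock: 1.1
eef_pos: [360.9, -99.0, 220.7]
eef_rot: [-2.993, 1.566, 1.321]
wrist_force: [-0.4, -0.4, -0.8]
finger_gap: 53.3
```

>>> {"op": "jog_arm", "data": {
  "moves": [
    [[24, 43, 0, 0, 0, 0], [24, 43, 0, 0, 0, 0], [24, 43, 0, 0, 0, 0], [24, 43, 0, 0, 0, 0], [0, 0, 0, 0, 0, 0]]
  ]
}}

```text
clock: 1.6
eef_pos: [457.2, 81.1, 220.2]
eef_rot: [-3.056, 1.565, 1.263]
wrist_force: [0.8, 0.7, 0.1]
finger_gap: 53.6
```

```bash
cat >> h.py <<'E'
def st():
    s=manip.read_state(); M=Ro.from_euler('xyz',s['eef_rot']).as_matrix(); 
    print(s['clock'],s['eef_pos'].round(1),'F',s['wrist_force'].round(1),'gap',round(s['finger_gap'],1),'jaw',np.degrees(np.arctan2(M[1,2],M[0,2])).round(2),'tilt',M[2].round(3),'j',s['joints'].round(2)); return s,M
E
python3 - <<'E'
from h import *
st(); snap('wrist','w1')
E
```

```text
1.6 [457.2  81.1 220.2] F [0.8 0.7 0.1] gap 53.6 jaw -112.52 tilt [-1.    -0.    -0.005] j [0.09 0.11 1.76 0.01 1.27 2.06]
```

View pics/w1.png

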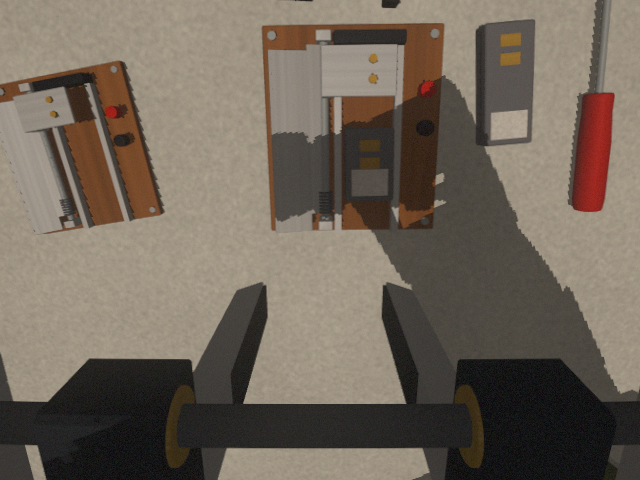

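The wrist view shows the cradle's base corners at (263,25), (443,24), (433,229) and (272,232). The pack is in the channel from (343,127) to (394,200).

Run:
```python
from h import *
z=load('w1')
cr=[(52,86),(52,-62),(-120,-62),(-120,86)]; px=[(263,25),(443,24),(433.5,229.5),(271.5,232)]
w=[onplane(z,*p,10) for p in px]
t,o,R,e=fit(cr,w); print('yaw',np.degrees(t),o,e.round(1).tolist())
C=lambda u,v,h:(np.append(R.T@(onplane(z,u,v,h)[:2]-o),h)).round(1)
for n,u,v,h in [('packRL',346,199,34),('packRR',392,200,34),('packFR',393,128,34),('packFL',344,128,34),('barRL',275,231,25),('barRR',312,231,33),('barFL',273,50,33)]: print(n,C(u,v,h))
for n,u,v in [('bar',295,140),('bar',295,100),('bar in',312,140),('bar out',280,140),('packtop',370,185),('packtop',350,150),('plate',350,65),('floor',370,115),('base',415,200),('bench',200,280)]:
    q=world(z,u,v); print(n,(R.T@(q[:2]-o)).round(1),q[2].round(1))
s=st()[0]; print('tcp cradle',R.T@(s['eef_pos'][:2]-o))
np.savez('cr.npz',t=t,o=o,R=R)
```

```text
yaw -21.74563159744296 [539.15036652   7.75496343] [[-0.0, 1.5], [-0.1, -1.7], [-0.2, 0.2], [0.3, 0.0]]
packRL [-86.1  18.8  34. ]
packRR [-87.4 -19.6  34. ]
packFR [-29.  -18.7  34. ]
packFL [-28.6  20.4  34. ]
barRL [-115.4   80.6   25. ]
barRR [-113.6   47.9   33. ]
barFL [30.3 74.7 33. ]
bar [-37.5  60.1] 30.6
bar [-6.5 59.1] 30.9
bar in [-37.9  46.4] 27.7
bar out [-37.2  71.9] 34.8
packtop [-74.6  -1. ] 33.9
packtop [-45.9  15.6] 33.9
plate [16.4 16.7] 52.1
floor [-18.7  -2.6] 9.5
base [-92.2 -43.9] 10.1
bench [-170.6  159.6] -0.2
1.65 [456.4  79.3 220.1] F [-0.3  0.9  0.5] gap 53.4 jaw -112.56 tilt [-1.    -0.001 -0.005] j [0.09 0.11 1.76 0.   1.27 2.05]
tcp cradle [-103.39644415   35.82198818]
```

>>> {"op": "jog_arm", "data": {
  "moves": [
    [[1, -3.5, -45, 0, 0, 0.8], [0, 0, -45, 0, 0, 0], [0, 0, -45, 0, 0, 0], [0, 0, -18, 0, 0, 0], [0, 0, 0, 0, 0, 0]]
  ]
}}

```text
clock: 2.15
eef_pos: [455.2, 71.8, 63.2]
eef_rot: [2.885, 1.566, 0.933]
wrist_force: [0.0, 0.1, 1.3]
finger_gap: 53.5
```

Run:
```python
from h import *
c=np.load('cr.npz'); s=st()[0]; print(c['R'].T@(s['eef_pos'][:2]-c['o'])); snap('wrist','w2')
```

```text
2.15 [455.2  71.8  63.2] F [0.  0.1 1.3] gap 53.5 jaw -111.85 tilt [-1.     0.001 -0.005] j [0.07 0.32 1.92 0.01 0.9  2.02]
[-101.73476057   28.3437938 ]
```

View pics/w2.png

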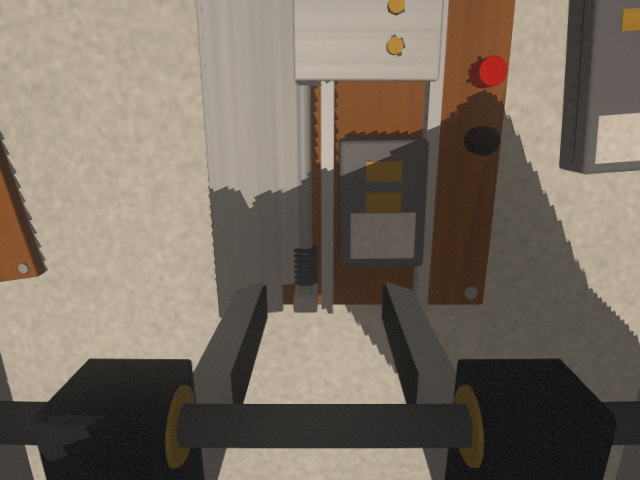

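>>> {"op": "jog_arm", "data": {
  "moves": [
    [[2, 4.5, 0, 0, 0, 0], [0, 0, 0, 0, 0, 0]]
  ]
}}

```text
clock: 2.4
eef_pos: [458.8, 75.9, 66.7]
eef_rot: [2.493, 1.562, 0.539]
wrist_force: [0.2, 0.6, 0.9]
finger_gap: 53.8
```

Run:
```python
from h import *
c=np.load('cr.npz'); R,o=c['R'],c['o']
C=lambda q:np.append(R.T@(q[:2]-o),q[2]).round(1)
z=load('w2')
for u,v in [(258,289),(250,291),(262,295),(392,288),(400,292),(389,295),(241,388),(250,310)]: print(u,v,C(world(z,u,v)))
s,M=st(); print(C(s['eef_pos']),[C(s['eef_pos']+M@np.array([19,0,k])) for k in(-33,33)])
```

```text
258 289 [-91.8  56.1  51.2]
250 291 [-91.6  59.1  54. ]
262 295 [-93.2  53.9  54.6]
392 288 [-91.7  -3.3  50.2]
400 292 [-91.7  -6.1  54.6]
389 295 [-92.8  -1.2  55.5]
241 388 [-102.7   53.4  107.2]
250 310 [-91.6  55.8  72.8]
2.4 [458.8  75.9  66.7] F [0.2 0.6 0.9] gap 53.8 jaw -111.93 tilt [-1.     0.005 -0.007] j [0.08 0.32 1.91 0.   0.91 2.03]
[-99.9  33.5  66.7] [array([-99.7,  66.6,  48. ]), array([-99.9,   0.6,  47.5])]
```

>>> {"op": "jog_arm", "data": {
  "moves": [
    [[-1, 0.4, -8, 0, 0, 0], [0, 0, -8, 0, 0, 0], [0, 0, -4, 0, 0, 0], [0, 0, -2, 0, 0, 0], [0, 0, 0, 0, 0, 0]]
  ]
}}

```text
clock: 2.9
eef_pos: [459.6, 76.9, 45.9]
eef_rot: [2.349, 1.556, 0.396]
wrist_force: [-0.6, 0.7, 4.8]
finger_gap: 53.5
```

```bash
cat >> h.py <<'E'
def cs():
    c=np.load('cr.npz'); R,o=c['R'],c['o']; s,M=st(); print('tcp cradle',np.append(R.T@(s['eef_pos'][:2]-o),s['eef_pos'][2]).round(1))
E
python3 -c "
from h import *
cs()"
```

```text
2.9 [459.6  76.9  45.9] F [-0.6  0.7  4.8] gap 53.5 jaw -111.91 tilt [-1.     0.011 -0.011] j [0.08 0.35 1.92 0.01 0.85 2.03]
tcp cradle [-99.5  34.8  45.9]
```

>>> {"op": "jog_arm", "data": {
  "moves": [
    [[-1.5, -1, -3, 0, 0, 0], [0, 0, -3, 0, 0, 0], [0, 0, 0, 0, 0, 0]]
  ]
}}

```text
clock: 3.2
eef_pos: [459.1, 76.2, 40.8]
eef_rot: [2.318, 1.553, 0.365]
wrist_force: [-1.7, 1.5, 6.7]
finger_gap: 53.3
```

```bash
python3 -c "
from h import *
cs()
snap('wrist','w3'); snap('scene','s3')
z=load('w3');c=np.load('cr.npz');R,o=c['R'],c['o']
for u,v in [(350,20),(330,20),(400,20),(230,150),(230,60),(270,150),(270,60)]:
    q=world(z,u,v);print(u,v,(R.T@(q[:2]-o)).round(1),q[2].round(1))
a=z['im'];b=cv2.resize(load('s3')['im'][200:320,300:460],None,fx=3,fy=3,interpolation=cv2.INTER_CUBIC)
cv2.imwrite('pics/m3.png',np.vstack([cv2.resize(a[:,150:500],(350,480))[0:320],cv2.resize(b,(350,262))]))
"
```

```text
3.2 [459.1  76.2  40.8] F [-1.7  1.5  6.7] gap 53.3 jaw -111.9 tilt [-1.     0.013 -0.012] j [0.08 0.36 1.93 0.01 0.83 2.03]
tcp cradle [-99.7  33.9  40.8]
350 20 [11.8 23.8] 59.5
330 20 [12.5 30. ] 56.4
400 20 [10.6  9.2] 64.9
230 150 [-29.8  72.5] 20.3
230 60 [ 5.9 70.3] 20.6
270 150 [-29.8  55.1] 22.8
270 60 [ 5.5 53.9] 22.4
```

View pics/m3.png

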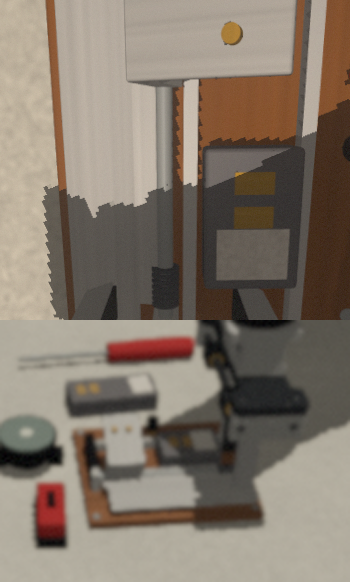

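>>> {"op": "jog_arm", "data": {
  "moves": [
    [[-0.3, -1, -2.5, 0, 0, 0], [0, 0, -1, 0, 0, 0], [0, 0, -0.5, 0, 0, 0]]
  ]
}}

```text
clock: 3.6
eef_pos: [459.1, 75.8, 38.0]
eef_rot: [2.353, 1.552, 0.4]
wrist_force: [-3.4, 1.3, 10.3]
finger_gap: 53.5
```

```bash
cat > look.py <<'E'
import sys; from h import *
cs(); f=sys.argv[1]; snap('wrist',f); z=load(f);c=np.load('cr.npz');R,o=c['R'],c['o']
P=lambda u,v:(lambda q:np.append(R.T@(q[:2]-o),q[2]))(world(z,u,v))
for v in (30,100,150):
    a,b=P(225,v),P(272,v); print('bar',a.round(1),b.round(1),'flap~',(0.25-(a[2]-b[2])/(a[1]-b[1])).round(3))
E
python3 look.py w4
```

```text
3.6 [459.1  75.8  38. ] F [-3.4  1.3 10.3] gap 53.5 jaw -111.88 tilt [-1.     0.013 -0.013] j [0.08 0.37 1.93 0.01 0.83 2.03]
tcp cradle [-99.6  33.5  38. ]
bar [17.6 71.8 16.1] [10.9 48.7 48.5] flap~ 1.656
bar [-9.3 73.6 15.3] [-9.7 53.1 20.4] flap~ 0.503
bar [-29.8  74.8  15.3] [-29.6  53.8  20.8] flap~ 0.509
```

>>> {"op": "jog_arm", "data": {
  "moves": [
    [[4.6, -2, -0.2, 0, 0, 0], [4.6, -2, -0.2, 0, 0, 0], [4.6, -2, -0.2, 0, 0, 0], [4.6, -2, -0.2, 0, 0, 0]]
  ]
}}

```text
clock: 4.05
eef_pos: [475.3, 69.3, 38.1]
eef_rot: [2.666, 1.556, 0.715]
wrist_force: [-7.1, 6.3, 10.8]
finger_gap: 53.3
```

```bash
python3 look.py w5
```

```text
4.05 [475.3  69.3  38.1] F [-7.1  6.3 10.8] gap 53.3 jaw -111.81 tilt [-1.     0.007 -0.013] j [0.06 0.4  1.89 0.01 0.85 2.01]
tcp cradle [-82.1  33.5  38.1]
bar [35.9 73.1 10.2] [28.2 48.6 49. ] flap~ 1.841
bar [ 8.  73.4 15.5] [ 6.4 49.5 48.2] flap~ 1.615
bar [-12.5  74.7  15.6] [-12.2  53.7  20.7] flap~ 0.496
```

>>> {"op": "jog_arm", "data": {
  "moves": [
    [[4.6, -2, -0.2, 0, 0, 0], [4.6, -2, -0.2, 0, 0, 0], [4.6, -2, -0.2, 0, 0, 0], [4.6, -2, -0.2, 0, 0, 0], [4.6, -2, -0.2, 0, 0, 0]]
  ]
}}

```text
clock: 4.6
eef_pos: [496.0, 61.1, 38.1]
eef_rot: [-2.931, 1.558, 1.402]
wrist_force: [-6.1, 4.8, 10.3]
finger_gap: 53.7
```

```bash
python3 look.py w6; python3 -c "
from h import *
z=load('w6'); cv2.imwrite('pics/w6b.png',z['im'])"
```

```text
4.6 [496.   61.1  38.1] F [-6.1  4.8 10.3] gap 53.7 jaw -111.73 tilt [-1.    -0.003 -0.013] j [0.04 0.43 1.83 0.02 0.88 1.98]
tcp cradle [-59.9  33.6  38.1]
bar [59.6 75.6 -0.4] [59.5 55.1 -0.5] flap~ 0.247
bar [29.9 73.4 16. ] [28.6 49.6 48.5] flap~ 1.615
bar [ 9.5 74.9 15.2] [11.9 50.2 48. ] flap~ 1.582
```

View pics/w6b.png

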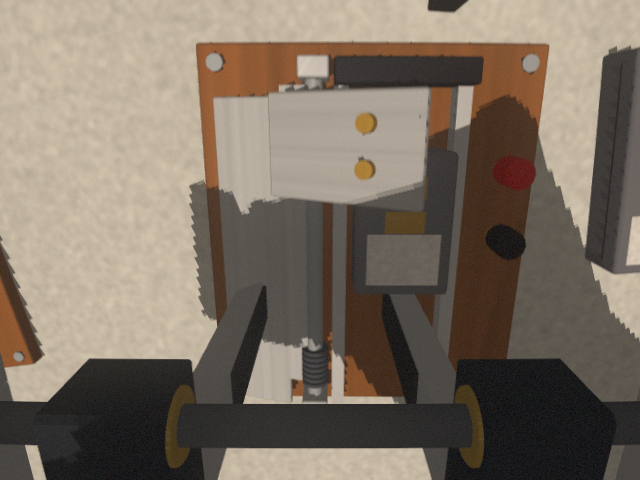

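The pack, with its rear edge at row 293, is now entering under the open flap, and the pusher finger is against its rear face. The bar is still held down.

>>> {"op": "jog_arm", "data": {
  "moves": [
    [[4.6, -2, -0.2, 0, 0, 0], [4.6, -2, -0.2, 0, 0, 0], [4.6, -2, -0.2, 0, 0, 0], [4.6, -2, -0.2, 0, 0, 0]]
  ]
}}

```text
clock: 5.05
eef_pos: [512.7, 54.6, 38.2]
eef_rot: [-2.464, 1.555, 1.871]
wrist_force: [-7.4, 4.4, 10.4]
finger_gap: 53.3
```

>>> {"op": "jog_arm", "data": {
  "moves": [
    [[2.8, -1.2, -0.2, 0, 0, 0], [2.8, -1.2, -0.2, 0, 0, 0]]
  ]
}}

```text
clock: 5.25
eef_pos: [517.4, 52.8, 38.2]
eef_rot: [-2.306, 1.553, 2.029]
wrist_force: [-6.8, 4.5, 9.2]
finger_gap: 53.7
```

```bash
python3 look.py w7; python3 -c "
from h import *
c=np.load('cr.npz');R,o=c['R'],c['o']
z=load('w6')
for u,v in[(370,293),(430,292)]: print('w6 rear',R.T@(onplane(z,u,v,34)[:2]-o))
z=load('w7'); cv2.imwrite('pics/w7b.png',z['im'])"
```

```text
5.25 [517.4  52.8  38.2] F [-6.8  4.5  9.2] gap 53.7 jaw -111.63 tilt [-1.    -0.013 -0.012] j [0.02 0.47 1.76 0.02 0.91 1.96]
tcp cradle [-36.9  33.8  38.2]
bar [76.4 68.5 31.1] [76.3 51.4 31.2] flap~ 0.256
bar [52.7 75.2  9. ] [52.7 55.1  8.9] flap~ 0.244
bar [31.7 76.5  9.3] [31.7 55.7  9.6] flap~ 0.265
w6 rear [-48.31869464  12.728018  ]
w6 rear [-47.7550273  -12.54929478]
```

View pics/w7b.png

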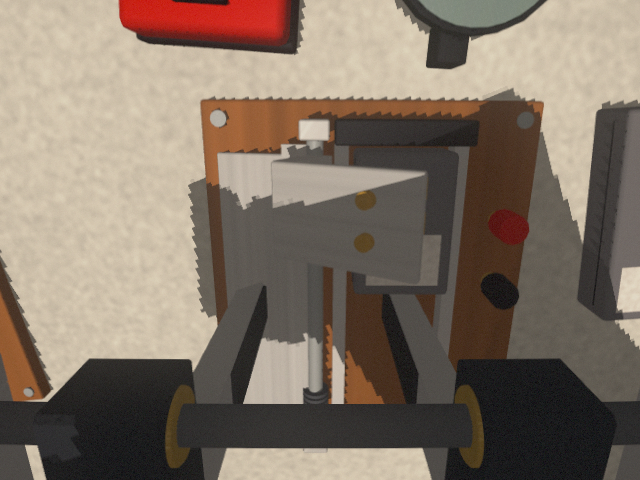

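The pack's front edge (row ~150) is almost at the stop (row ~145). I'll press on gently until the force rises.

>>> {"op": "jog_arm", "data": {
  "moves": [
    [[2, -0.9, -0.2, 0, 0, 0], [2, -0.9, -0.2, 0, 0, 0]]
  ]
}}

```text
clock: 5.5
eef_pos: [519.3, 52.2, 38.1]
eef_rot: [-2.08, 1.547, 2.255]
wrist_force: [-22.6, 11.6, 23.5]
finger_gap: 53.3
```

>>> {"op": "jog_arm", "data": {
  "moves": [
    [[2, -0.9, -0.2, 0, 0, 0], [2, -0.9, -0.2, 0, 0, 0]]
  ]
}}

```text
clock: 5.7
eef_pos: [519.4, 52.2, 38.2]
eef_rot: [-1.876, 1.538, 2.459]
wrist_force: [-17.0, 7.7, 18.6]
finger_gap: 53.5
```

```bash
python3 -c "
from h import *
cs()"
```

```text
5.7 [519.4  52.2  38.2] F [-17.    7.7  18.6] gap 53.5 jaw -111.65 tilt [-0.999 -0.032 -0.01 ] j [0.02 0.49 1.74 0.03 0.94 1.95]
tcp cradle [-34.8  33.9  38.2]
```

The force rose sharply, so the pack is home. Next I back the pusher off with the bar still held, then lift.

>>> {"op": "jog_arm", "data": {
  "moves": [
    [[0, 0, -0.3, 0, 0, 0], [-2.5, 1, -0.3, 0, 0, 0], [-2.8, 1.1, -0.3, 0, 0, 0]]
  ]
}}

```text
clock: 6.0
eef_pos: [516.4, 54.2, 39.7]
eef_rot: [-2.008, 1.542, 2.326]
wrist_force: [4.7, -1.1, 7.1]
finger_gap: 53.6
```

```bash
python3 look.py w8; python3 -c "
from h import *
c=np.load('cr.npz');R,o=c['R'],c['o']
z=load('w8'); cv2.imwrite('pics/w8b.png',z['im'])"
```

```text
6.0 [516.4  54.2  39.7] F [ 4.7 -1.1  7.1] gap 53.6 jaw -111.67 tilt [-1.    -0.026 -0.012] j [0.02 0.48 1.76 0.03 0.93 1.96]
tcp cradle [-38.4  34.7  39.7]
bar [75.1 69.6 29.7] [74.8 52.2 31.1] flap~ 0.328
bar [50.9 76.1  9.2] [50.9 55.9  9.5] flap~ 0.268
bar [30.6 75.5 17.4] [30.8 55.2 19.8] flap~ 0.368
```

View pics/w8b.png

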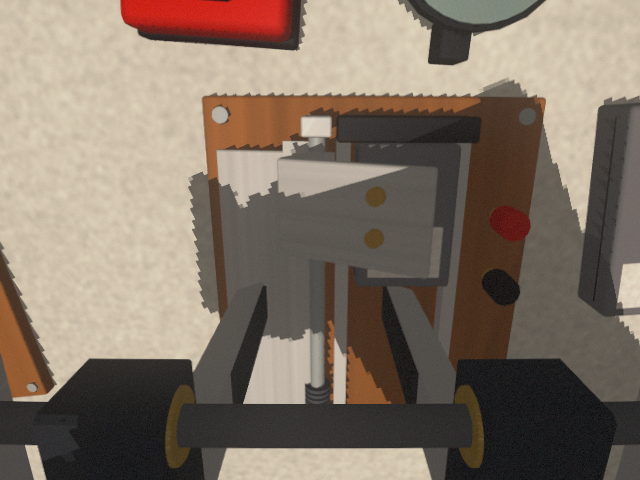

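The pack's front (row ~143) touches the stop and the finger is clear of its rear edge (row ~285). Lifting now.

>>> {"op": "jog_arm", "data": {
  "moves": [
    [[-3, 1, 0, 0, 0, 0], [-1, 0, 4, 0, 0, 0], [0, 0, 5, 0, 0, 0], [0, 0, 8, 0, 0, 0], [0, 0, 15, 0, 0, 0]]
  ]
}}

```text
clock: 6.55
eef_pos: [512.5, 54.7, 73.0]
eef_rot: [-1.999, 1.543, 2.335]
wrist_force: [0.1, -0.6, 0.5]
finger_gap: 53.6
```

>>> {"op": "jog_arm", "data": {
  "moves": [
    [[0, 0, 30, 0, 0, 0], [0, 0, 40, 0, 0, 0], [-20, 8, 40, 0, 0, 0], [-20, 8, 20, 0, 0, 0], [0, 0, 0, 0, 0, 0]]
  ]
}}

```text
clock: 7.05
eef_pos: [469.6, 70.4, 210.0]
eef_rot: [-1.913, 1.542, 2.42]
wrist_force: [1.5, -1.1, -0.2]
finger_gap: 53.5
```

```bash
python3 -c "
from h import *
cs(); snap('wrist','w9'); z=load('w9'); cv2.imwrite('pics/w9b.png',z['im'])"
```

```text
7.05 [469.6  70.4 210. ] F [ 1.5 -1.1 -0.2] gap 53.5 jaw -111.71 tilt [-1.    -0.027 -0.01 ] j [0.06 0.16 1.73 0.02 1.27 2.  ]
tcp cradle [-87.9  32.4 210. ]
```

View pics/w9b.png

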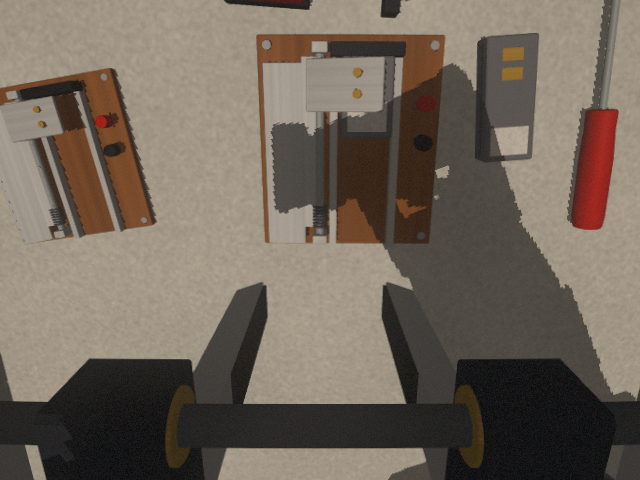

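```bash
python3 -c "
from h import *
c=np.load('cr.npz');R,o=c['R'],c['o'];z=load('w9')
px=[(257,35.5),(445,35.5),(429,243),(266,243)]
t,o,R,e=fit([(52,86),(52,-62),(-120,-62),(-120,86)],[onplane(z,*p,10) for p in px])
for u,v in [(345,137),(388,137)]: print('rear',(R.T@(onplane(z,u,v,34)[:2]-o)).round(1))
P=lambda u,v:(lambda q:np.append(R.T@(q[:2]-o),q[2]))(world(z,u,v))
for (a,b) in [((272,90),(302,90)),((272,220),(302,220)),((320,85),(375,85))]:
    a,b=P(*a),P(*b); print(a.round(1),b.round(1),((a[2]-b[2])/(a[1]-b[1])).round(3))
print(P(380,125).round(1))
"
```

```text
rear [-24.8  16.4]
rear [-24.7 -16.9]
[10.2 73.2 23.3] [10.1 49.8 24.4] -0.045
[-94.2  77.   23.8] [-94.   51.5  24.4] -0.025
[12.4 35.3 53. ] [11.9 -2.4 63.9] -0.29
[-15.7 -10.3  34.3]
```

```bash
python3 -c "
from cell import manip
print(manip.sign_off())"
```

```text
the job is handed in; nothing more can be done
None
```

The pack is loaded fully home and the flap has closed onto it; I handed the job in at about 7 s of robot time, and no verdict was reported.

**What I did:** One fingertip pressed the release bar to about fully open (flap about 0.50 rad). The other pushed the pack about 61 mm along the channel, until the push force rose sharply against the end stop. I then backed the pusher off with the bar still down, and lifted clear.

**Last checks**
- **Pack position:** the rear end measured at cradle x −24.8 mm, against −26 expected at home. The difference is within the camera calibration. It lies flat, with its top at z 34 mm.
- **Flap angle:** about 0.28–0.29 rad from the depth slopes of the bar and plate, as expected with the feet resting on a loaded pack. The contact force of the feet on the pack could not be measured directly.
- **Bystanders:** the screwdriver and long pack lay undisturbed in the last view. The arm did not go near the other bystanders, and I did not re-measure them.

**Less certain:**
- The flap angle was not readable from the pictures during the last part of the push. I took it as open because the tool height stayed steady at about 38 mm.
- While I backed the pusher off, after the pack was home, the flap eased to roughly 0.37 rad.

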